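Sanding drums back in the rack by size

TASK

Put the four sanding drums away on the rack in order of diameter: the smallest on the rubber pad next to the upright steel end stop, then one to a pad up to the largest on the pad at the far end. Set each one down gently, upright, centred on its pad and let go, and do not knock over a drum or the glass jar that stands among them.

Things in the scene. Friction and masses are not known exactly. Their poses are not given: they have to be found in the camera images.
- drum_30: Loose sanding drum, rust-brown grit cylinder 30 mm in diameter and 45 mm high, with a round bare-steel hub of 18 mm diameter rising 30 mm from the middle of its top (75 mm overall); 90 g or so. Starts upright on the bench. Origin: centre of the underside; z up along the hub. The smallest of four.
- drum_40: Loose sanding drum, rust-brown grit cylinder 40 mm in diameter and 45 mm high, with a round bare-steel hub of 18 mm diameter rising 30 mm from the middle of its top (75 mm overall); 120 g or so. Starts upright on the bench. Origin: centre of the underside; z up along the hub. One of four that differ only in diameter (30, 40, 50, 60 mm).
- drum_50: Loose sanding drum, rust-brown grit cylinder 50 mm in diameter and 45 mm high, with a round bare-steel hub of 18 mm diameter rising 30 mm from the middle of its top (75 mm overall); 150 g or so. Starts upright on the bench. Origin: centre of the underside; z up along the hub. One of four that differ only in diameter (30, 40, 50, 60 mm).
- drum_60: Loose sanding drum, rust-brown grit cylinder 60 mm in diameter and 45 mm high, with a round bare-steel hub of 18 mm diameter rising 30 mm from the middle of its top (75 mm overall); 190 g or so. Starts upright on the bench. Origin: centre of the underside; z up along the hub. The largest of four.
- pad_a: Black rubber disc, 64 mm in diameter and 2 mm thick, fixed on the plywood rack board (board 100 x 420 x 18 mm, fixed on the bench). Four alike (pad_a, b, c, d in that order) lie in a row along the board, 78 mm apart; the stop may be at either end of the row. Origin: centre of the disc's underside, 18 mm above the bench, so the drum stands 20 mm above the bench. Its y axis runs along the row.
- pad_b: Black rubber disc, 64 mm in diameter and 2 mm thick, fixed on the plywood rack board (board 100 x 420 x 18 mm, fixed on the bench). Four alike (pad_a, b, c, d in that order) lie in a row along the board, 78 mm apart; the stop may be at either end of the row. Origin: centre of the disc's underside, 18 mm above the bench, so the drum stands 20 mm above the bench. Its y axis runs along the row.
- pad_c: Black rubber disc, 64 mm in diameter and 2 mm thick, fixed on the plywood rack board (board 100 x 420 x 18 mm, fixed on the bench). Four alike (pad_a, b, c, d in that order) lie in a row along the board, 78 mm apart; the stop may be at either end of the row. Origin: centre of the disc's underside, 18 mm above the bench, so the drum stands 20 mm above the bench. Its y axis runs along the row.
- pad_d: Black rubber disc, 64 mm in diameter and 2 mm thick, fixed on the plywood rack board (board 100 x 420 x 18 mm, fixed on the bench). Four alike (pad_a, b, c, d in that order) lie in a row along the board, 78 mm apart; the stop may be at either end of the row. Origin: centre of the disc's underside, 18 mm above the bench, so the drum stands 20 mm above the bench. Its y axis runs along the row.
- stop: Upright steel end-stop plate, 80 mm across the board, 10 mm thick, 45 mm high, on a thin foot, fixed at one end of the rack board 68 mm from the centre of the nearest pad (the board's other end has only a 6 mm high wooden strip). Origin: centre of its underside, on the board 18 mm above the bench.
- jar: Loose amber glass jar with white lid, 54 mm in diameter, 65 mm high, 150 g, standing among the drums. Origin: centre of the underside, z up. Not to be knocked over.
Mind the look-alikes: they are no part of the job. Leave any red look-alike of the drum_60 alone.

How it is judged:
By the outcome, as a careful person would: the job done as asked, in the order asked, and still so for the second after the job is handed in, with the robot touching nothing.
It also fails if it takes over 96 s, if anything falls off the work surface, if the arm or the gripper's body presses on something with over 40 N, if the wrist force passes 120 N, or if a joint passes its speed limit or range.

ROBOT

A 6-joint arm with a two-finger parallel gripper is mounted at the origin on the work surface. World frame = base frame: x ahead of the robot, y to its left, z up, the work surface at z = 0. Lengths are in m, angles in degrees, forces in N, time in s.
With the tool pointing down it reaches from about 0.4 to 0.825 m from the base axis. Payload 7 kg.
Tool frame: the origin (TCP) lies between the finger pads; the fingertips stand 19 mm ahead of it and the grasp point (between the pads) is the TCP; z points along the fingers, y is the line along which they close (so a half turn about z gives the same grasp; the last joint's range is limited). The gripper opens to 88 mm and grips with 3 to 60 N. Pads are 19 mm wide; open, the fingers measure 130 mm over their backs; the gripper's body (78 mm by 193 mm) begins 47 mm behind the grasp point.
Start: joints at [91.163, 20.546, 0.682, 0, -70.136, -16.507], TCP at [0.179, 0.651, 0.211] pointing down, gripper open.
Joint ranges: [-176.03, 176.03], [-82.01, 121.73], [-58.28, 71.71], [-173.87, 95.51], [-174.79, -0.11], [-173.66, 173.66]. Speed limits (degrees/s): [136.94, 136.94, 172.46, 180, 180, 180].

INTERFACE

Orientations are given as [roll, pitch, yaw] about the fixed x, y, z axes, in that order (R = Rz(yaw) Ry(pitch) Rx(roll)).
In Python, from plant import get_obs, snapshot, close_job, spot_in, spot_point gives the robot as it stands.
- The arm moves only by the tool play_rows, never from a script. Its argument "plan" is a list of rows, each a list of 6 numbers: the shift along the tool's x, y, z in cm, then the turn, a rotation vector about the tool's x, y, z in degrees. A call has 1 to 20 rows; each row shifts and turns the commanded pose from where the row before left it, along the tool's axes as they then stand; what a row does not reach is not made up. A row lasts 1/12 s, in which the tool goes at most 41.7 mm and 7.16 degrees, less where a joint would pass 70% of its speed; a pose out of reach is approached as far as the arm can. A call is refused whole if a number of a shift passes 4.17 or a number of a turn 7.16, either way. A call with a gripper value outside its range is refused whole. "grip" is the finger opening in cm, from 0 to 8.76, set as the call begins (left out, the last holds). The fingers move at their own pace and stop on an object; the grip force is fixed at half the most. Time passes only in rows, so rows that do not move let the fingers close. It gives the time, the measured TCP pose, the force, the opening and the grip force at its end, in the units of the state.
- get_obs(): the state, without advancing time (a new reading comes with each control period).
- snapshot(name): name is "scene" or "top"; returns a dict with "frame" (480x640x3 uint8, red, green, blue), "fx", "fy", "cx", "cy" (pixels), "position" and "attitude" of the camera in the world. Camera axes: x right, y down, z forward; pixel columns grow to the right and rows downward; lengths in m; the calibration is good to about 2 mm. A picture is of the moment at which its call begins. There is no depth.
- close_job(): hands the job in; it is judged then, once.
Trained networks look in the newest picture that a camera, given by its name, has taken for a name from the list of things; names that differ only in an ending like _2 or _b are one class to them, and where a whole thing is asked for, a point or a joint stands for the part that bears it (a point fixed in the world has none). Each returns a list of dicts, best first, with "score" (0 to 1); they miss things now and then, are a little off and sometimes report something else, mostly with a low value. They report only what shows in the picture. A call takes as long as a camera call. They do not tell look-alikes from the thing itself.
- spot_in(camera, thing): "position" ([x, y, z] in m, in world coordinates, good to about 4 mm: the middle of the surface that is visible of it).
- spot_point(camera, thing): "position" ([x, y, z] in m, in world coordinates, good to about 4 mm: a listed point, or the origin of a listed thing).
The state is a dict: "clock": time; "joint_pos": joint angles; "qvel": joint speeds; "tau": joint torques, N m; "tool_pos": TCP position; "orientation": TCP orientation; "force": force on the tool from outside, world axes, zero at the start; "moment": the same for the moment, N m; "opening": finger opening in m; "gripper_force": force on a finger pad.
Only numpy, scipy, OpenCV 4.12 (cv2) and the standard library are available. Lean on these libraries where they do the work, as an engineer would, in place of code of your own. Each camera call takes 0.05 s, during which the arm holds its last target. There are 200 camera calls.

## Working session

There is one attempt and no reset: what is moved stays moved. The work goes in short steps, Python scripts to look and compute and a tool call to move; the robot and the scene stay as the last step left them, time stands still between calls to the robot, and variables do not carry over. Pictures are saved under pics/ and viewed, at most 14 in all, crops included, and the job is handed in when it is done.

Besides the shell and the picture viewer there is one more tool, called as name(argument=value, ...), one argument or row to a line, values as JSON. play_rows: Moves the arm, as the interface text tells. Its arguments: {"type":"object","properties":{"plan":{"type":"array","items":{"type":"array","items":{"type":"number"}}},"grip":{"type":"number"}},"required":["plan"]}

```bash
mkdir -p pics
cat > h.py <<'E'
from plant import *
import numpy as np, cv2
from scipy.spatial.transform import Rotation as Ro
E
python3 - <<'E'
from h import *
o=get_obs(); print({k:o[k] for k in('clock','tool_pos','orientation','opening')})
for c in('scene','top'):
    s=snapshot(c); cv2.imwrite(f'pics/{c}0.png',s['frame'][:,:,::-1]); print(c,s['fx'],s['cx'],s['cy'],s['position'],s['attitude'])
    for t in('drum_30','drum_40','drum_50','drum_60','pad_a','stop','jar'):
        print(t,[(np.round(d['position'],3).tolist(),round(d['score'],2)) for d in spot_point(c,t)])
E
```

```text
{'clock': 0.0, 'tool_pos': array([0.17851804, 0.65041657, 0.21041044]), 'orientation': array([ 1.79903433e+02, -1.02775799e-02, -1.53515398e+01]), 'opening': 0.08728794887024689}
scene 483.5368564833837 318.5718865358501 237.15866134580085 [1.04935018 0.07994238 0.78951349] [-143.04679011   -0.26239713   96.78859017]
drum_30 [([0.436, 0.329, 0.001], 0.97), ([0.416, -0.134, -0.001], 0.93), ([0.543, 0.331, 0.002], 0.75), ([0.328, 0.31, -0.003], 0.72)]
drum_40 [([0.436, 0.329, 0.001], 0.97), ([0.416, -0.134, -0.001], 0.93), ([0.543, 0.331, 0.002], 0.75), ([0.328, 0.31, -0.003], 0.72)]
drum_50 [([0.436, 0.329, 0.001], 0.97), ([0.416, -0.134, -0.001], 0.93), ([0.543, 0.331, 0.002], 0.75), ([0.328, 0.31, -0.003], 0.72)]
drum_60 [([0.436, 0.329, 0.001], 0.97), ([0.416, -0.134, -0.001], 0.93), ([0.543, 0.331, 0.002], 0.75), ([0.328, 0.31, -0.003], 0.72)]
pad_a [([0.622, -0.101, 0.02], 0.89), ([0.614, -0.029, 0.021], 0.85), ([0.608, 0.057, 0.016], 0.78), ([0.603, 0.132, 0.02], 0.73)]
stop [([0.628, -0.174, 0.02], 0.89), ([0.462, 0.158, 0.0], 0.61)]
jar [([0.44, 0.004, 0.002], 0.69)]
top 495.2
[... 402 characters left out ...]
[0.327, 0.309, -0.006], 0.84), ([0.416, -0.135, -0.001], 0.82), ([0.409, -0.311, -0.001], 0.73), ([0.542, 0.336, 0.003], 0.55)]
drum_50 [([0.459, 0.161, -0.003], 0.9), ([0.437, 0.326, -0.002], 0.89), ([0.327, 0.309, -0.006], 0.84), ([0.416, -0.135, -0.001], 0.82), ([0.409, -0.311, -0.001], 0.73), ([0.542, 0.336, 0.003], 0.55)]
drum_60 [([0.459, 0.161, -0.003], 0.9), ([0.437, 0.326, -0.002], 0.89), ([0.327, 0.309, -0.006], 0.84), ([0.416, -0.135, -0.001], 0.82), ([0.409, -0.311, -0.001], 0.73), ([0.542, 0.336, 0.003], 0.55)]
pad_a [([0.61, -0.021, 0.02], 0.86), ([0.602, 0.052, 0.02], 0.74), ([0.62, -0.105, 0.014], 0.63)]
stop [([0.625, -0.17, 0.019], 0.71)]
jar [([0.442, 0.008, -0.001], 0.6)]
```

View pics/scene0.png

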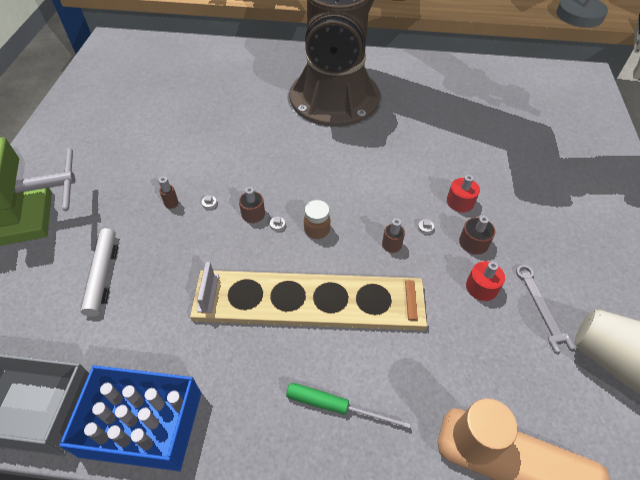

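View pics/top0.png

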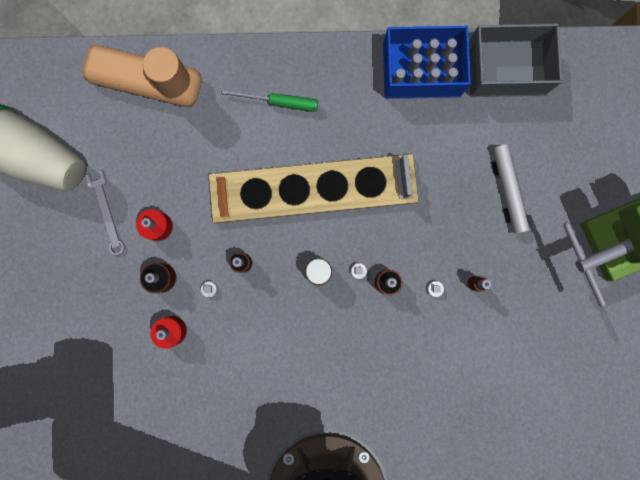

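Four brown drums: scene px (168,195), (252,205), (393,236), (477,234), apparently 30, 50, 40 and 60. The red ones at (463,194) and (486,281) are look-alikes. The stop is at px (206,287), at the −y end. I'll overlay model outlines on enlarged crops to confirm the sizes.

```bash
cat >> h.py <<'E'
def proj(s,P):
    R=Ro.from_euler('xyz',s['attitude'],degrees=True).as_matrix()
    c=(np.atleast_2d(P)-s['position'])@R
    return np.c_[s['fx']*c[:,0]/c[:,2]+s['cx'],s['fy']*c[:,1]/c[:,2]+s['cy']]
def unproj(s,uv,z):
    R=Ro.from_euler('xyz',s['attitude'],degrees=True).as_matrix()
    d=R@np.array([(uv[0]-s['cx'])/s['fx'],(uv[1]-s['cy'])/s['fy'],1]); p=np.array(s['position'])
    return p+d*(z-p[2])/d[2]
def circ(x,y,z,r):
    a=np.linspace(0,2*np.pi,49); return np.c_[x+r*np.cos(a),y+r*np.sin(a),0*a+z]
def tile(s,x,y,shapes,h=32,k=6):
    u,v=proj(s,[x,y,.04])[0].astype(int); im=cv2.resize(s['frame'][v-h:v+h,u-h:u+h,::-1],None,fx=k,fy=k,interpolation=cv2.INTER_CUBIC)
    for z,r,col in shapes:
        p=(proj(s,circ(x,y,z,r))-[u-h,v-h]+.5)*k; cv2.polylines(im,[p.astype(np.int32)],1,col,1)
    return im
def blobs(m,a0,a1):
    n,_,st,ce=cv2.connectedComponentsWithStats(m.astype(np.uint8)); return [ce[i] for i in range(1,n) if a0<st[i,4]<a1]
E
python3 - <<'E'
from h import *
S={c:snapshot(c) for c in('scene','top')}
D={30:(.409,-.311),40:(.459,.161),50:(.416,-.1345),60:(.4365,.3275)}
rows=[]
for c,s in S.items():
    rows.append(np.hstack([tile(s,*D[d],[(.075,.009,(0,255,0)),(.045,d/2000,(255,255,0)),(0,d/2000,(0,255,255))],h=24,k=4) for d in D]))
    hsv=cv2.cvtColor(s['frame'],cv2.COLOR_RGB2HSV)
    g=s['frame'].max(2)<50
    for b in blobs(g,200,1500):
        p=unproj(s,b,.02)
        if .57<p[0]<.66 and abs(p[1])<.2: print(c,'pad',p.round(4))
cv2.imwrite('pics/t.png',np.vstack(rows))
E
```

```text
top pad [ 0.6176 -0.1042  0.02  ]
top pad [ 0.6117 -0.026   0.02  ]
top pad [0.6056 0.0514 0.02  ]
top pad [0.5998 0.1291 0.02  ]
```

View pics/t.png

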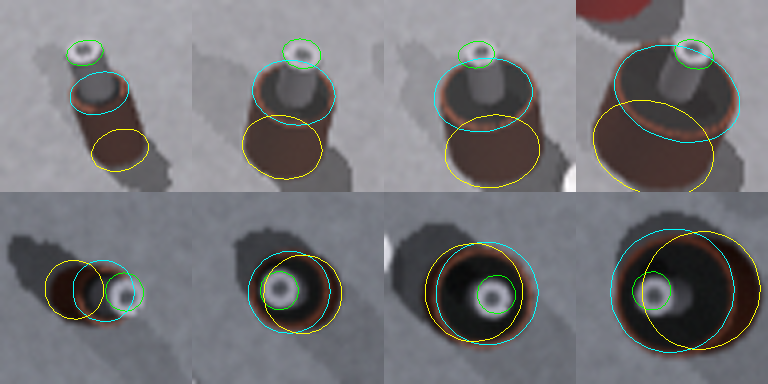

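Overlays confirm the sizes 30/40/50/60, and pad spacing is 78 mm as stated. I'll refine the hub tops (z=0.075) and the scene-view pads.

Run:
```python
from h import *
S={c:snapshot(c) for c in('scene','top')}
D={30:(.409,-.311),40:(.459,.161),50:(.416,-.1345),60:(.4365,.3275)}
for c,s in S.items():
    f=s['frame'].astype(int)
    for d,(x,y) in D.items():
        u,v=proj(s,[x,y,.075])[0]; iu,iv=int(u),int(v); h=10
        p=f[iv-h:iv+h+1,iu-h:iu+h+1].min(2); m=(p>165).astype(np.uint8)
        n,l,st,ce=cv2.connectedComponentsWithStats(m)
        i=1+np.argmin([np.hypot(*(q-h)) for q in ce[1:]])
        cn=np.argwhere(l==i)[:,::-1].astype(np.float32)
        (cx,cy),r=cv2.minEnclosingCircle(cn)
        x0,y0,w,hh,a=st[i]; uv=(iu-h+x0+(w-1)/2,iv-h+y0+(hh-1)/2)
        print(c,d,unproj(s,uv,.075).round(4)[:2],w,hh,a)
    g=cv2.morphologyEx((f.max(2)<60).astype(np.uint8),cv2.MORPH_OPEN,np.ones((3,3)))
    for x,y in((.6176,-.1042),(.6117,-.026),(.6056,.0514),(.5998,.1291)):
        n,l,st,ce=cv2.connectedComponentsWithStats(g); u,v=proj(s,[x,y,.02])[0]
        i=l[int(v),int(u)]; print(c,'pad',unproj(s,ce[i],.02).round(4)[:2],st[i,4])
```

```text
scene 30 [ 0.3977 -0.3162] 21 14 153
scene 40 [0.4591 0.162 ] 10 7 39
scene 50 [ 0.405  -0.1371] 16 13 73
scene 60 [0.4326 0.3277] 9 8 38
scene pad [0.4862 0.0184] 301994
scene pad [0.4862 0.0184] 301994
scene pad [0.4862 0.0184] 301994
scene pad [0.4862 0.0184] 301994
top 30 [ 0.4024 -0.3104] 6 3 6Traceback (most recent call last):
  File "<stdin>", line 10, in <module>
    return _wrapfunc(a, 'argmin', axis=axis, out=out, **kwds)
    return _wrapit(obj, method, *args, **kwds)
    result = getattr(arr, method)(*args, **kwds)
ValueError: attempt to get argmin of an empty sequence
```

Drums, corrected from the overlay: 30 (.4066,−.309), 40 (.459,.160), 50 (.4147,−.1325), 60 (.435,.3255). Pads run from the stop: (.6176,−.1042), (.6117,−.026), (.6056,.0514), (.5998,.1291). I'll square up the tool and travel to drum_30 first.

play_rows(
  plan=[
    [0,0,0,0,0,-5.12],
    [0,0,0,0,0,-5.12],
    [0,0,0,0,0,-5.11],
    [2.67,2.92,0,0,0,0],
    [2.67,2.92,0,0,0,0],
    [2.67,2.92,0,0,0,0],
    [2.67,2.92,0,0,0,0],
    [2.67,2.92,0,0,0,0],
    [2.67,2.92,0,0,0,0],
    [2.67,2.92,0,0,0,0],
    [2.67,2.92,0,0,0,0],
    [2.67,2.92,0,0,0,0],
    [2.67,2.92,0,0,0,0],
    [2.67,2.92,0,0,0,0],
    [2.67,2.92,0,0,0,0],
    [0,4,0,0,0,0],
    [0,4,0,0,0,0],
    [0,4,0,0,0,0],
    [0,4,0,0,0,0],
    [0,4,0,0,0,0],
  ],
  grip=5,
)

```text
clock: 2.67
tool_pos: [0.4988, 0.0987, 0.2116]
orientation: [-180.0, -0.0, 0.0]
force: [-0.0, -0.0, -0.0]
opening: 0.0499
gripper_force: 0.0
```

play_rows(
  plan=[
    [-0.84,3.7,0,0,0,0],
    [-0.84,3.7,0,0,0,0],
    [-0.84,3.7,0,0,0,0],
    [-0.84,3.7,0,0,0,0],
    [-0.84,3.7,0,0,0,0],
    [-0.84,3.7,0,0,0,0],
    [-0.84,3.7,0,0,0,0],
    [-0.84,3.7,0,0,0,0],
    [-0.84,3.7,0,0,0,0],
    [-0.84,3.7,0,0,0,0],
    [-0.82,3.7,0,0,0,0],
    [0,0,3,0,0,0],
    [0,0,3,0,0,0],
    [0,0,2.5,0,0,0],
    [0,0,0,0,0,0],
    [0,0,0,0,0,0],
  ],
)

```text
clock: 4.0
tool_pos: [0.4063, -0.3065, 0.126]
orientation: [-180.0, 0.1, 0.0]
force: [0.5, -0.2, 0.6]
opening: 0.05
gripper_force: 0.0
```

Run:
```python
from h import *
t=[]
for c in('scene','top'):
    s=snapshot(c); p=get_obs()['tool_pos']; u,v=proj(s,[.407,-.309,.07])[0].astype(int); h=45
    t.append(cv2.resize(s['frame'][v-h:v+h,u-h:u+h,::-1],(390,390),interpolation=cv2.INTER_CUBIC))
cv2.imwrite('pics/g1.png',np.hstack(t))
```

```text
(no output)
```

View pics/g1.png

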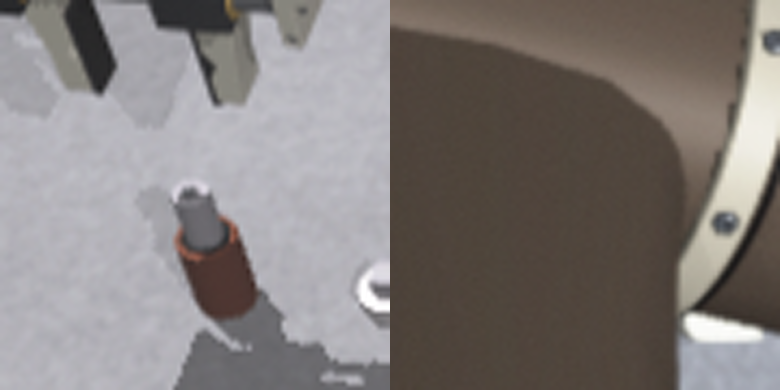

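The scene view shows the fingers above and either side of the hub (crop px 190,190); the top view is blocked by the arm. Descending and gripping.

play_rows(
  plan=[
    [0,0.2,2,0,0,0],
    [0,0,2,0,0,0],
    [0,0,1.0,0,0,0],
    [0,0,0.8,0,0,0],
    [0,0,0,0,0,0],
    [0,0,0,0,0,0],
  ],
)

```text
clock: 4.6
tool_pos: [0.4075, -0.3086, 0.0691]
orientation: [180.0, -0.0, 0.0]
force: [-0.2, 0.1, 0.2]
opening: 0.0499
gripper_force: 0.0
```

play_rows(
  plan=[
    [0,0,0,0,0,0],
    [0,0,0,0,0,0],
    [0,0,0,0,0,0],
    [0,0,0,0,0,0],
    [0,0,0,0,0,0],
    [0,0,0,0,0,0],
    [0,0,0,0,0,0],
    [0,0,0,0,0,0],
  ],
  grip=0.8,
)

```text
clock: 5.27
tool_pos: [0.4069, -0.3085, 0.0684]
orientation: [180.0, 0.0, 0.0]
force: [-0.1, -0.1, -1.2]
opening: 0.0091
gripper_force: 0.0
```

Opening is 9 mm with zero force, so the grasp missed. Looking.

Run:
```python
from h import *
s=snapshot('scene'); u,v=proj(s,[.407,-.309,.05])[0].astype(int); h=60
cv2.imwrite('pics/g2.png',cv2.resize(s['frame'][v-h:v+h,u-h:u+h,::-1],(600,600),interpolation=cv2.INTER_CUBIC))
print(u-h,v-h,[ (d['position'].round(3) if hasattr(d['position'],'round') else d['position'],d['score']) for d in spot_point('scene','drum_30')])
print(get_obs())
```

```text
107 127 [([0.5411, 0.3293, -0.0028], 0.96), ([0.4053, -0.3136, -0.0017], 0.84), ([0.4165, -0.1321, -0.0026], 0.83), ([0.3288, 0.3135, -0.0053], 0.78), ([0.4345, 0.3237, 0.0012], 0.76), ([0.4599, 0.1595, -0.0026], 0.63)]
{'clock': 5.3667, 'joint_pos': array([-1.51028107e+01,  1.34567783e+01, -3.05879535e+01,  8.12280815e-04,
       -4.59607300e+01,  1.05106620e+02]), 'qvel': array([ 0.01404218,  0.03797072, -0.01050017,  0.02300395,  0.08314924,
       -0.02085479]), 'tau': array([-1.97446163e-03, -4.16718972e+01,  2.24755383e+01,  5.24998069e+00,
        6.50078896e-02, -2.55291059e-05]), 'tool_pos': array([ 0.40687899, -0.30847175,  0.0683406 ]), 'orientation': array([-1.79999140e+02,  5.42525677e-03,  4.37423090e-03]), 'force': array([-0.61117996, -0.13240644,  0.48838958]), 'moment': array([-0.0507778 ,  0.02063916,  0.01944473]), 'gripper_force': 0.0, 'opening': 0.008250091710410214}
```

View pics/g2.png

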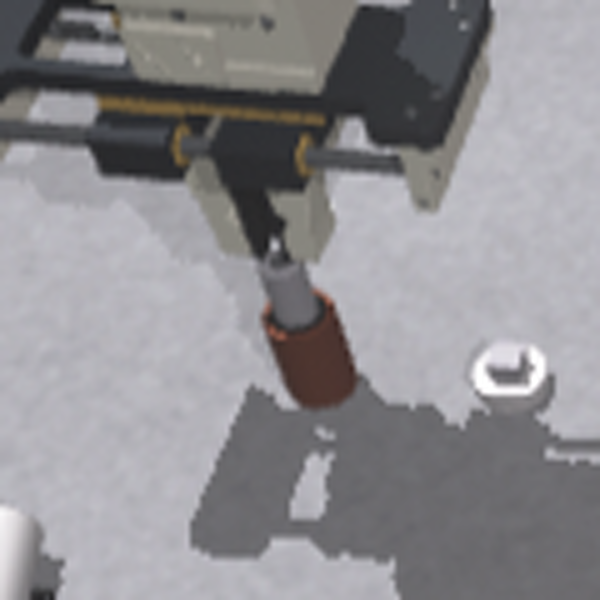

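Run:
```python
from h import *
s=snapshot('scene'); u0,v0=107,127
cr=lambda P:((proj(s,P)-[u0,v0]+.5)*5).round().astype(int).tolist()
print('fingertips z.049',cr([[.407,-.309,.049],[.3975,-.309,.049],[.4165,-.309,.049]]))
print('hub top',cr([[.4066,-.309,.075]]),'hub foot',cr([[.4066,-.309,.045]]),'base front',cr([[.4216,-.309,0]]),'tcp',cr([[.407,-.3085,.0684]]))
u,v=proj(s,[.407,-.309,.07])[0].astype(int); g=lambda a,b:(((u-45+a/4.333)-u0+.5)*5,((v-45+b/4.333)-v0+.5)*5)
print('before: hub top',g(190,190),'base',g(228,315),'tips',g(100,95),g(235,104))
print('expect tips before',cr([[.4163,-.3065-.025,.107],[.4163,-.3065+.025,.107]]))
```

```text
fingertips z.049 [[303, 307], [310, 290], [296, 324]]
hub top [[288, 262]] hub foot [[306, 313]] base front [[321, 410]] tcp [[293, 274]]
before: hub top (np.float64(281.7476344334179), np.float64(261.7476344334179)) base (np.float64(325.5971613201015), np.float64(405.9894991922455)) tips (np.float64(177.8934918070621), np.float64(152.12381721670894)) (np.float64(333.6747057465959), np.float64(162.50923147934458))
expect tips before [[204, 218], [328, 229]]
```

The fingers appear about 65 crop px (13 image px) above where the stated pose puts them. That means either the real tip is ~38 mm higher or it is ~36 mm nearer the base. Lowering 2.5 cm with the fingers open is safe either way, and closing again will tell which.

play_rows(
  plan=[
    [0,0,0,0,0,0],
    [0,0,0,0,0,0],
    [0,0,0,0,0,0],
    [0,0,0,0,0,0],
    [0,0,0.5,0,0,0],
    [0,0,0.5,0,0,0],
    [0,0,0.5,0,0,0],
    [0,0,0.5,0,0,0],
    [0,0,0.5,0,0,0],
    [0,0,0,0,0,0],
  ],
  grip=5,
)

```text
clock: 6.25
tool_pos: [0.4062, -0.3082, 0.042]
orientation: [-180.0, 0.1, -0.0]
force: [1.4, 0.1, -0.3]
opening: 0.0498
gripper_force: 0.0
```

Run:
```python
from h import *
s=snapshot('scene'); h=60;u,v=167,187
cv2.imwrite('pics/g3.png',cv2.resize(s['frame'][v-h:v+h,u-h:u+h,::-1],(600,600),interpolation=cv2.INTER_CUBIC))
```

```text
(no output)
```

View pics/g3.png

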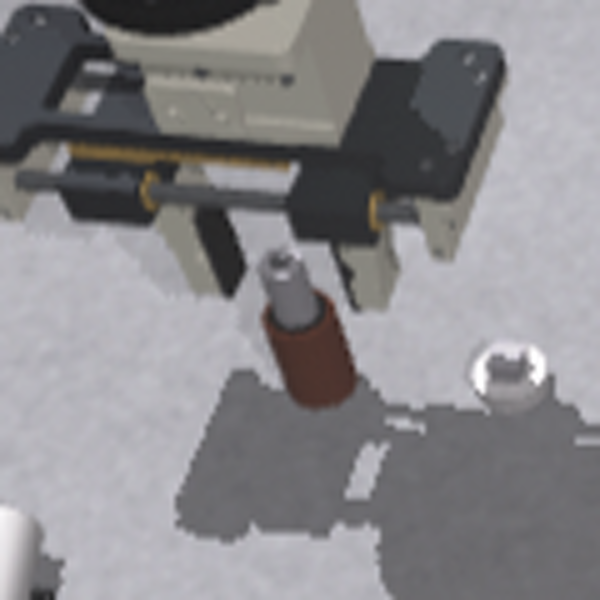

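The lateral position fits the height hypothesis: tips at about z 0.061, straddling the hub. Closing to test.

play_rows(
  plan=[
    [0,0,0,0,0,0],
    [0,0,0,0,0,0],
    [0,0,0,0,0,0],
    [0,0,0,0,0,0],
    [0,0,0,0,0,0],
    [0,0,0,0,0,0],
  ],
  grip=0.8,
)

```text
clock: 6.8
tool_pos: [0.407, -0.3085, 0.0435]
orientation: [180.0, -0.0, 0.0]
force: [0.0, -0.1, -0.1]
opening: 0.0169
gripper_force: 29.9
```

Run:
```python
from h import *
t=[]
for c,(u,v) in(('scene',(167,177)),('top',(485,280))):
    s=snapshot(c); h=40
    t.append(cv2.resize(s['frame'][v-h:v+h,u-h:u+h,::-1],(400,400),interpolation=cv2.INTER_CUBIC))
cv2.imwrite('pics/g4.png',np.hstack(t))
o=get_obs();print(o['opening'],o['gripper_force'],o['moment'])
```

```text
0.017020886613056264 29.892109036445618 [-0.08216144 -0.09481327  0.02920764]
```

View pics/g4.png

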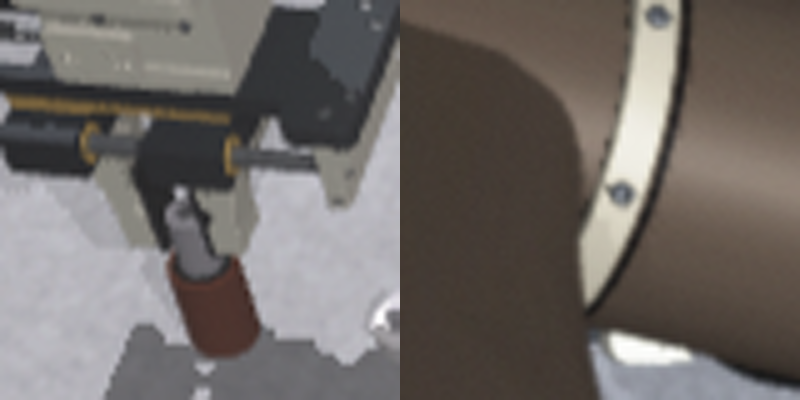

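The hub sits between the pads, but only their front edge is on it: the real fingers are ~12 mm short in x and higher than reported. I'll use relative motions: open, go +1.2 cm in x, regrip.

play_rows(
  plan=[
    [0,0,0,0,0,0],
    [0,0,0,0,0,0],
    [0,0,0,0,0,0],
    [0.4,0,0,0,0,0],
    [0.4,0,0,0,0,0],
    [0.4,0,0,0,0,0],
    [0,0,0,0,0,0],
    [0,0,0,0,0,0],
  ],
  grip=4,
)

```text
clock: 7.57
tool_pos: [0.4192, -0.3084, 0.0433]
orientation: [-180.0, 0.0, 0.0]
force: [-0.4, 0.3, 0.5]
opening: 0.0402
gripper_force: 0.0
```

play_rows(
  plan=[
    [0,0,0,0,0,0],
    [0,0,0,0,0,0],
    [0,0,0,0,0,0],
    [0,0,0,0,0,0],
    [0,0,0,0,0,0],
    [0,0,0,0,0,0],
  ],
  grip=0.8,
)

```text
clock: 8.07
tool_pos: [0.4188, -0.3084, 0.0433]
orientation: [-180.0, 0.0, 0.0]
force: [-0.1, 0.3, 0.1]
opening: 0.0164
gripper_force: 29.9
```

Run:
```python
from h import *
s=snapshot('scene'); h=60;u,v=167,187
cv2.imwrite('pics/g5.png',cv2.resize(s['frame'][v-h:v+h,u-h:u+h,::-1],(600,600),interpolation=cv2.INTER_CUBIC))
o=get_obs();print(o['opening'],o['gripper_force'],o['moment'],o['force'],o['tool_pos'])
```

```text
0.016673595558046168 29.9455663561821 [-0.06275731 -0.01014692  0.01892967] [-0.06912793 -0.4179066   0.38718372] [ 0.41884012 -0.30846012  0.04335423]
```

View pics/g5.png

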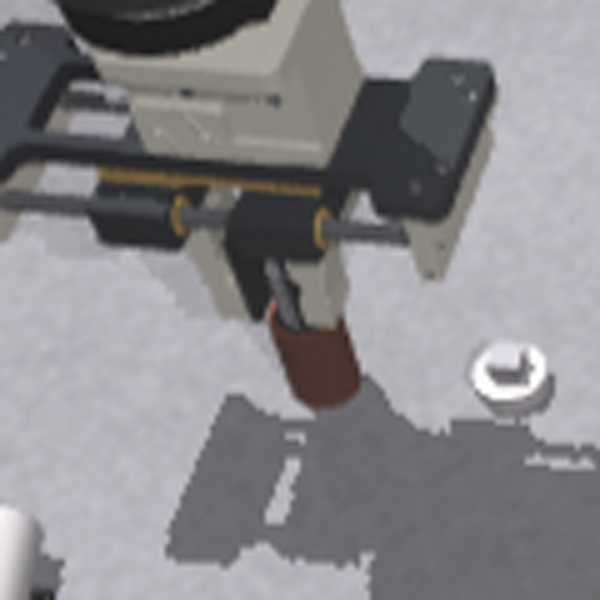

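The hub is now well between the pads (crop px 290,290), with the tips just above the grit. Opening ~16.7 mm is evidently what this gripper reads on the 18 mm hub. Lift and carry with relative motion (+0.211, +0.204).

play_rows(
  plan=[
    [0,0,-1,0,0,0],
    [0,0,-3,0,0,0],
    [0,0,-4,0,0,0],
    [0,0,-4,0,0,0],
    [2.64,-2.55,0,0,0,0],
    [2.64,-2.55,0,0,0,0],
    [2.64,-2.55,0,0,0,0],
    [2.64,-2.55,0,0,0,0],
    [2.64,-2.55,0,0,0,0],
    [2.64,-2.55,0,0,0,0],
    [2.64,-2.55,0,0,0,0],
    [2.62,-2.55,0,0,0,0],
    [0,0,2.5,0,0,0],
    [0,0,2.5,0,0,0],
    [0,0,2.5,0,0,0],
    [0,0,0,0,0,0],
    [0,0,0,0,0,0],
    [0,0,0,0,0,0],
  ],
)

```text
clock: 9.62
tool_pos: [0.6309, -0.1047, 0.0902]
orientation: [180.0, -0.1, 0.0]
force: [0.7, -0.3, -0.9]
opening: 0.0164
gripper_force: 29.9
```

Run:
```python
from h import *
t=[]
for c in('scene','top'):
    s=snapshot(c); 
    im=tile(s,.6176,-.1042,[(.045,.015,(0,255,255)),(.09,.015,(255,255,0)),(.02,.032,(0,255,0))],h=40,k=5); t.append(im)
    print(c,[(np.round(d['position'],4),d['score']) for d in spot_point(c,'drum_30') if abs(d['position'][0]-.6)<.05])
cv2.imwrite('pics/p1.png',np.hstack(t)); print(get_obs()['tool_pos'])
```

```text
scene [(array([ 0.6192, -0.1061,  0.0467]), 0.77)]
top [(array([ 0.6179, -0.1044,  0.0491]), 0.61)]
[ 0.63082782 -0.10454633  0.09025086]
```

View pics/p1.png

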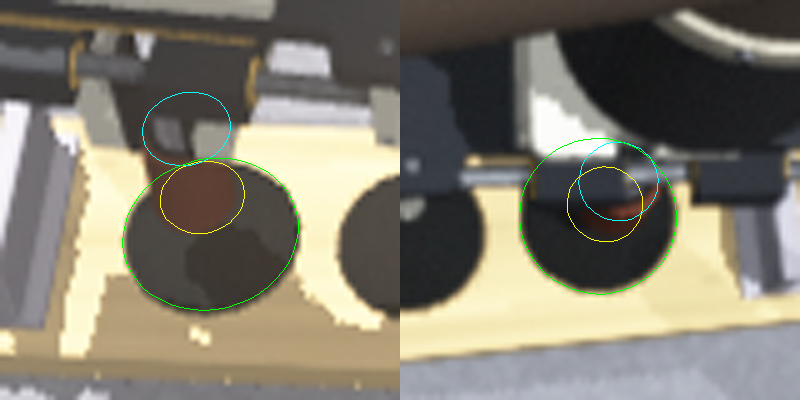

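The pad outlines match in both views. The networks put the drum at (.6192,−.1061) and (.6179,−.1044) against the pad's (.6176,−.1042), with the underside at z≈.047 as expected. Lowering.

play_rows(
  plan=[
    [0,0,0.8,0,0,0],
    [0,0,0.8,0,0,0],
    [0,0,0.4,0,0,0],
    [0,0,0.3,0,0,0],
    [0,0,0.2,0,0,0],
    [0,0,0.1,0,0,0],
    [0,0,0,0,0,0],
    [0,0,0,0,0,0],
  ],
)

```text
clock: 10.48
tool_pos: [0.6305, -0.1047, 0.0633]
orientation: [180.0, -0.1, 0.0]
force: [-1.5, -1.0, 5.0]
opening: 0.0163
gripper_force: 29.9
```

play_rows(
  plan=[
    [0,0,0,0,0,0],
    [0,0,0,0,0,0],
    [0,0,0,0,0,0],
    [0,0,0,0,0,0],
    [0,0,-1,0,0,0],
    [0,0,-3,0,0,0],
    [0,0,-4,0,0,0],
    [0,0,-3,0,0,0],
    [-3.2,0,0,0,0,0],
    [-3.2,0,0,0,0,0],
    [-3.2,0,0,0,0,0],
    [-3.2,0,0,0,0,0],
    [-3.2,0,0,0,0,0],
    [0,0,0,0,0,0],
    [0,0,0,0,0,0],
  ],
  grip=4.5,
)

```text
clock: 11.73
tool_pos: [0.469, -0.1045, 0.1739]
orientation: [-180.0, -0.1, 0.0]
force: [0.8, -0.2, -0.9]
opening: 0.0454
gripper_force: 0.0
```

Drum_40: target TCP (.471,.160,.0435).

play_rows(
  plan=[
    [0.2,-3.3,0,0,0,0],
    [0,-3.3,0,0,0,0],
    [0,-3.3,0,0,0,0],
    [0,-3.3,0,0,0,0],
    [0,-3.3,0,0,0,0],
    [0,-3.3,0,0,0,0],
    [0,-3.3,0,0,0,0],
    [0,-3.35,0,0,0,0],
    [0,0,2,0,0,0],
    [0,0,2,0,0,0],
    [0,0,0,0,0,0],
    [0,0,0,0,0,0],
  ],
)

```text
clock: 12.73
tool_pos: [0.472, 0.1601, 0.132]
orientation: [179.9, 0.1, 0.0]
force: [0.1, 0.0, 0.9]
opening: 0.0451
gripper_force: 0.0
```

Run:
```python
from h import *
o=get_obs();print(o['tool_pos'])
t=[]
for c in('scene','top'):
    s=snapshot(c); 
    t.append(np.hstack([tile(s,.459,.160,[(.075,.009,(0,255,0)),(0,.02,(0,255,255))],h=32,k=6),tile(s,.6176,-.1042,[(.02,.015,(0,255,255)),(.095,.009,(0,255,0)),(.02,.032,(0,255,0))],h=32,k=6)]))
    print(c,[(np.round(d['position'],4),d['score']) for d in spot_point(c,'drum_30')])
cv2.imwrite('pics/p2.png',cv2.resize(np.vstack(t),(600,600)))
```

```text
[0.47199665 0.16006137 0.13198249]
scene [(array([0.4338, 0.33  , 0.0031]), 0.82), (array([ 0.6159, -0.1092,  0.0186]), 0.78), (array([ 4.136e-01, -1.314e-01,  1.000e-04]), 0.74), (array([0.4612, 0.1594, 0.0021]), 0.71), (array([0.5402, 0.3303, 0.0006]), 0.68), (array([ 0.3288,  0.311 , -0.0023]), 0.6)]
top [(array([ 0.4181, -0.1368,  0.0007]), 0.85), (array([ 0.3265,  0.3095, -0.0062]), 0.64), (array([ 0.6184, -0.106 ,  0.0214]), 0.49)]
```

View pics/p2.png

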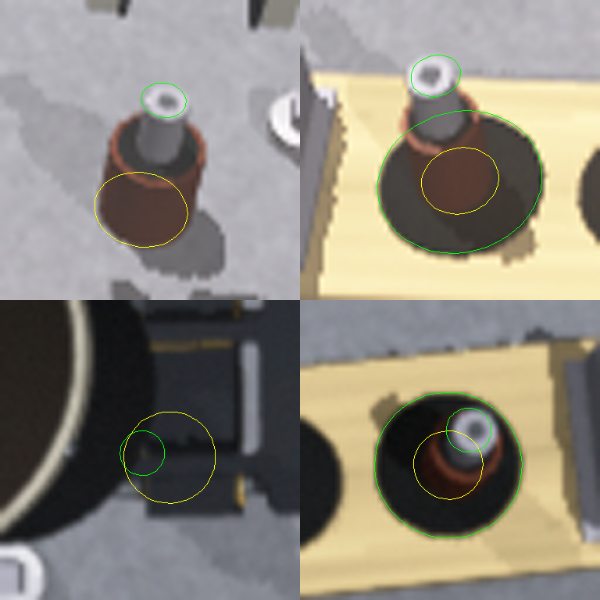

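Drum_30 stands upright in its pad (tiles right, ~2 mm from centre). The fingers at scene tile px (105,5) and (260,10) centre on the drum_40 hub line. Descend and grip.

play_rows(
  plan=[
    [-0.05,0,3,0,0,0],
    [0,0,3,0,0,0],
    [0,0,1.6,0,0,0],
    [0,0,0.8,0,0,0],
    [0,0,0.4,0,0,0],
    [0,0,0,0,0,0],
    [0,0,0,0,0,0],
  ],
)

```text
clock: 13.52
tool_pos: [0.4722, 0.1605, 0.0455]
orientation: [-180.0, -0.1, 0.0]
force: [-0.2, 1.7, 0.4]
opening: 0.0451
gripper_force: 0.0
```

play_rows(
  plan=[
    [0,0,0,0,0,0],
    [0,0,0,0,0,0],
    [0,0,0,0,0,0],
    [0,0,0,0,0,0],
    [0,0,0,0,0,0],
    [0,0,0,0,0,0],
  ],
  grip=0.8,
)

```text
clock: 14.02
tool_pos: [0.4717, 0.1604, 0.0447]
orientation: [-180.0, -0.0, 0.0]
force: [-0.1, 0.1, 1.3]
opening: 0.016
gripper_force: 30.0
```

play_rows(
  plan=[
    [0,0,-1,0,0,0],
    [0,0,-3,0,0,0],
    [0,0,-4,0,0,0],
    [0,0,-4,0,0,0],
    [2.18,2.65,0,0,0,0],
    [2.18,2.65,0,0,0,0],
    [2.18,2.65,0,0,0,0],
    [2.18,2.65,0,0,0,0],
    [2.18,2.65,0,0,0,0],
    [2.18,2.65,0,0,0,0],
    [2.17,2.65,0,0,0,0],
    [0,0,2.5,0,0,0],
    [0,0,2.5,0,0,0],
    [0,0,2.5,0,0,0],
    [0,0,0,0,0,0],
    [0,0,0,0,0,0],
  ],
)

```text
clock: 15.35
tool_pos: [0.6228, -0.0259, 0.0881]
orientation: [179.9, 0.2, 0.0]
force: [0.2, 0.1, -0.4]
opening: 0.0163
gripper_force: 29.9
```

```bash
cat > chk.py <<'E'
from h import *
import sys
x,y=map(float,sys.argv[1:3])
for c in('scene','top'):
    s=snapshot(c)
    print(c,[(np.round(d['position'],4),round(d['score'],2)) for d in spot_point(c,'drum_30') if np.hypot(d['position'][0]-x,d['position'][1]-y)<.04])
o=get_obs();print(o['tool_pos'].round(4),o['force'].round(1),o['opening'])
E
python3 chk.py .6117 -.026
```

```text
scene [(array([ 0.6126, -0.0255,  0.0429]), 0.94)]
top [(array([ 0.6152, -0.0227,  0.0445]), 0.67)]
[ 0.6251 -0.025   0.0913] [-0.6 -0.1 -1.4] 0.016348134428756753
```

play_rows(
  plan=[
    [-0.1,0,0.8,0,0,0],
    [0,0,0.8,0,0,0],
    [0,0,0.4,0,0,0],
    [0,0,0.3,0,0,0],
    [0,0,0.15,0,0,0],
    [0,0,0,0,0,0],
    [0,0,0,0,0,0],
  ],
)

```text
clock: 16.13
tool_pos: [0.6229, -0.0254, 0.0648]
orientation: [180.0, 0.0, 0.0]
force: [-1.2, 0.5, -1.2]
opening: 0.0163
gripper_force: 29.9
```

play_rows(
  plan=[
    [0,0,0.1,0,0,0],
    [0,0,0,0,0,0],
  ],
)

```text
clock: 16.3
tool_pos: [0.6235, -0.0253, 0.0646]
orientation: [-180.0, -0.1, 0.0]
force: [-0.6, 0.9, 3.5]
opening: 0.0164
gripper_force: 29.9
```

play_rows(
  plan=[
    [0,0,0,0,0,0],
    [0,0,0,0,0,0],
    [0,0,0,0,0,0],
    [0,0,0,0,0,0],
    [0,0,-1,0,0,0],
    [0,0,-3,0,0,0],
    [0,0,-4,0,0,0],
    [0,0,-3,0,0,0],
    [-2.8,1.52,0,0,0,0],
    [-2.8,1.52,0,0,0,0],
    [-2.8,1.52,0,0,0,0],
    [-2.8,1.52,0,0,0,0],
    [-2.8,1.52,0,0,0,0],
    [-2.8,1.52,0,0,0,0],
    [-2.8,1.52,0,0,0,0],
    [0,0,2,0,0,0],
    [0,0,2,0,0,0],
    [0,0,0,0,0,0],
    [0,0,0,0,0,0],
  ],
  grip=4.5,
)

```text
clock: 17.88
tool_pos: [0.4265, -0.1321, 0.1342]
orientation: [180.0, 0.1, 0.0]
force: [-0.5, 0.9, 0.4]
opening: 0.0448
gripper_force: 0.0
```

Run:
```python
from h import *
o=get_obs();print(o['tool_pos'])
t=[]
for c in('scene','top'):
    s=snapshot(c); 
    t.append(np.hstack([tile(s,.4147,-.1325,[(.075,.009,(0,255,0)),(0,.025,(0,255,255))],h=32,k=6),tile(s,.6117,-.026,[(.02,.02,(0,255,255)),(.095,.009,(0,255,0)),(.02,.032,(0,255,0))],h=32,k=6)]))
    print(c,[(np.round(d['position'],4),d['score']) for d in spot_point(c,'drum_30')])
cv2.imwrite('pics/p3.png',cv2.resize(np.vstack(t),(600,600)))
```

```text
[ 0.42650954 -0.1320663   0.13419925]
scene [(array([ 0.4155, -0.133 , -0.0025]), 0.89), (array([ 0.3269,  0.3094, -0.0005]), 0.84), (array([4.357e-01, 3.263e-01, 4.000e-04]), 0.79), (array([ 0.6161, -0.1106,  0.0188]), 0.73), (array([ 5.425e-01,  3.278e-01, -1.000e-04]), 0.57), (array([ 0.612 , -0.0276,  0.0207]), 0.56)]
top [(array([ 0.6094, -0.0221,  0.0178]), 0.87), (array([0.541 , 0.3367, 0.0045]), 0.82), (array([0.4356, 0.3258, 0.0008]), 0.76), (array([ 0.3287,  0.3069, -0.0038]), 0.69), (array([ 0.6188, -0.1051,  0.0192]), 0.53)]
```

View pics/p3.png

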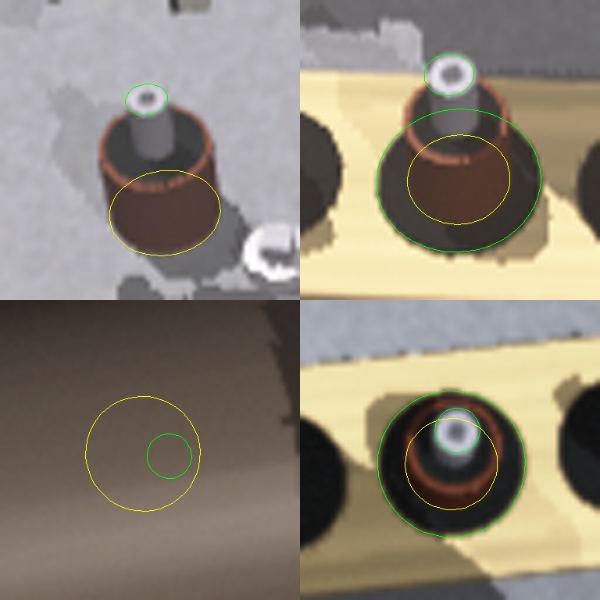

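Drum_40 is placed dead centre and upright (right tiles). The drum_50 overlay fits. Descend and grip.

play_rows(
  plan=[
    [0,0,3,0,0,0],
    [0,0,3,0,0,0],
    [0,0,1.6,0,0,0],
    [0,0,0.8,0,0,0],
    [0,0,0.5,0,0,0],
    [0,0,0,0,0,0],
    [0,0,0,0,0,0],
  ],
)

```text
clock: 18.67
tool_pos: [0.4278, -0.1318, 0.0457]
orientation: [180.0, -0.1, 0.0]
force: [1.1, 0.1, 0.2]
opening: 0.0452
gripper_force: 0.0
```

play_rows(
  plan=[
    [0,0,0,0,0,0],
    [0,0,0,0,0,0],
    [0,0,0,0,0,0],
    [0,0,0,0,0,0],
    [0,0,0,0,0,0],
    [0,0,0,0,0,0],
  ],
  grip=0.8,
)

```text
clock: 19.17
tool_pos: [0.4272, -0.1318, 0.0452]
orientation: [-180.0, -0.0, 0.0]
force: [-0.5, 0.9, 2.7]
opening: 0.0153
gripper_force: 29.5
```

play_rows(
  plan=[
    [0,0,-1,0,0,0],
    [0,0,-3,0,0,0],
    [0,0,-4,0,0,0],
    [0,0,-4,0,0,0],
    [2.73,-2.63,0,0,0,0],
    [2.73,-2.63,0,0,0,0],
    [2.73,-2.63,0,0,0,0],
    [2.73,-2.63,0,0,0,0],
    [2.73,-2.63,0,0,0,0],
    [2.73,-2.63,0,0,0,0],
    [2.7,-2.6,0,0,0,0],
    [0,0,2.5,0,0,0],
    [0,0,2.5,0,0,0],
    [0,0,2.5,0,0,0],
    [0,0,0,0,0,0],
    [0,0,0,0,0,0],
  ],
)

```text
clock: 20.5
tool_pos: [0.6166, 0.0515, 0.0886]
orientation: [179.9, 0.2, 0.0]
force: [-0.4, 0.3, -1.0]
opening: 0.0152
gripper_force: 29.5
```

```bash
python3 chk.py .6056 .0514
```

```text
scene [(array([0.6034, 0.0516, 0.039 ]), 0.86)]
top [(array([0.6086, 0.051 , 0.0451]), 0.69)]
[0.6188 0.0522 0.0919] [-0.3  0.9 -1.2] 0.015380225059079681
```

play_rows(
  plan=[
    [0,0,0.8,0,0,0],
    [0,0,0.8,0,0,0],
    [0,0,0.4,0,0,0],
    [0,0,0.3,0,0,0],
    [0,0,0.2,0,0,0],
    [0,0,0.03,0,0,0],
    [0,0,0,0,0,0],
  ],
)

```text
clock: 21.28
tool_pos: [0.618, 0.0519, 0.0653]
orientation: [180.0, -0.0, 0.0]
force: [-2.6, 0.4, 4.5]
opening: 0.0152
gripper_force: 29.3
```

play_rows(
  plan=[
    [0,0,0,0,0,0],
    [0,0,0,0,0,0],
    [0,0,0,0,0,0],
    [0,0,0,0,0,0],
    [0,0,-1,0,0,0],
    [0,0,-3,0,0,0],
    [0,0,-4,0,0,0],
    [0,0,-3,0,0,0],
    [-1.9,-3.05,0,0,0,0],
    [-1.9,-3.05,0,0,0,0],
    [-1.9,-3.05,0,0,0,0],
    [-1.9,-3.05,0,0,0,0],
    [-1.9,-3.05,0,0,0,0],
    [-1.9,-3.05,0,0,0,0],
    [-1.9,-3.05,0,0,0,0],
    [-1.9,-3.05,0,0,0,0],
    [-1.85,-3.04,0,0,0,0],
    [0,0,4,0,0,0],
    [0,0,0,0,0,0],
    [0,0,0,0,0,0],
  ],
  grip=4.5,
)

```text
clock: 22.95
tool_pos: [0.4462, 0.3257, 0.134]
orientation: [179.8, 0.1, 0.1]
force: [0.5, -0.1, -0.0]
opening: 0.0448
gripper_force: 0.0
```

Run:
```python
from h import *
o=get_obs();print(o['tool_pos'])
t=[]
for c in('scene','top'):
    s=snapshot(c); 
    t.append(np.hstack([tile(s,.435,.3257,[(.075,.009,(0,255,0)),(0,.03,(0,255,255))],h=32,k=6),tile(s,.6056,.0514,[(.02,.025,(0,255,255)),(.095,.009,(0,255,0)),(.02,.032,(0,255,0))],h=32,k=6)]))
cv2.imwrite('pics/p4.png',cv2.resize(np.vstack(t),(600,600)))
```

```text
[0.4461727  0.32572563 0.13400389]
```

View pics/p4.png

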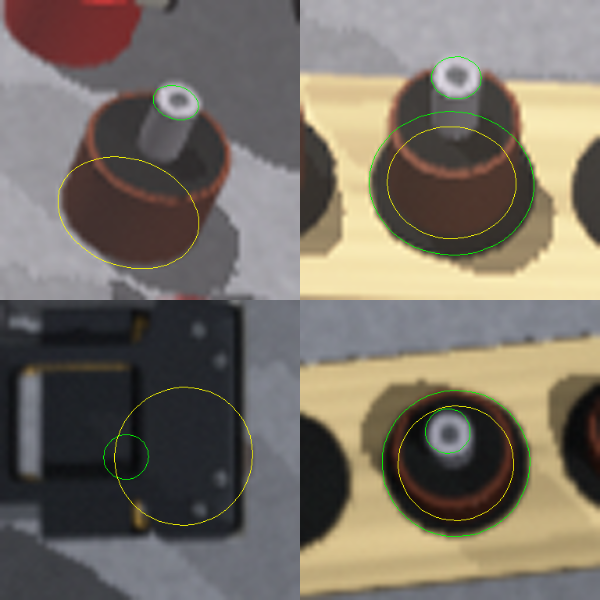

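Drum_50 is centred and upright. The brown drum_60 overlay fits, with the red one at tile px (70,20) clear. Descend and grip.

play_rows(
  plan=[
    [0,0,3,0,0,0],
    [0,0,3,0,0,0],
    [0,0,1.6,0,0,0],
    [0,0,0.8,0,0,0],
    [0,0,0.5,0,0,0],
    [0,0,0,0,0,0],
    [0,0,0,0,0,0],
  ],
)

```text
clock: 23.63
tool_pos: [0.4481, 0.3269, 0.0469]
orientation: [-179.9, -0.1, -0.0]
force: [0.4, -0.2, 0.5]
opening: 0.0447
gripper_force: 0.0
```

play_rows(
  plan=[
    [0,0,0,0,0,0],
    [0,0,0,0,0,0],
    [0,0,0,0,0,0],
    [0,0,0,0,0,0],
    [0,0,0,0,0,0],
    [0,0,0,0,0,0],
  ],
  grip=0.8,
)

```text
clock: 24.13
tool_pos: [0.4473, 0.3268, 0.0459]
orientation: [-180.0, -0.0, 0.0]
force: [-0.6, 0.5, 1.0]
opening: 0.015
gripper_force: 28.6
```

play_rows(
  plan=[
    [0,0,-1,0,0,0],
    [0,0,-3,0,0,0],
    [0,0,-4,0,0,0],
    [0,0,-4,0,0,0],
    [2.35,2.82,0,0,0,0],
    [2.35,2.82,0,0,0,0],
    [2.35,2.82,0,0,0,0],
    [2.35,2.82,0,0,0,0],
    [2.35,2.82,0,0,0,0],
    [2.35,2.82,0,0,0,0],
    [2.35,2.8,0,0,0,0],
    [0,0,2.5,0,0,0],
    [0,0,2.5,0,0,0],
    [0,0,2.5,0,0,0],
    [0,0,0,0,0,0],
    [0,0,0,0,0,0],
  ],
)

```text
clock: 25.47
tool_pos: [0.6107, 0.1284, 0.0898]
orientation: [179.9, 0.2, 0.0]
force: [0.4, 0.3, -1.4]
opening: 0.0134
gripper_force: 26.6
```

```bash
python3 chk.py .5998 .1291
```

```text
scene [(array([0.5964, 0.1308, 0.0468]), 0.63)]
top [(array([0.6002, 0.1295, 0.0454]), 0.89)]
[0.6128 0.1299 0.0927] [-0.2 -0.5 -2.4] 0.013281890523952788
```

play_rows(
  plan=[
    [0,0,0.8,0,0,0],
    [0,0,0.8,0,0,0],
    [0,0,0.4,0,0,0],
    [0,0,0.3,0,0,0],
    [0,0,0.15,0,0,0],
    [0,0,0,0,0,0],
    [0,0,0,0,0,0],
  ],
)

```text
clock: 26.25
tool_pos: [0.612, 0.1293, 0.0665]
orientation: [-180.0, -0.0, 0.0]
force: [-1.0, -0.5, 2.5]
opening: 0.0133
gripper_force: 26.7
```

play_rows(
  plan=[
    [0,0,0.05,0,0,0],
    [0,0,0,0,0,0],
  ],
)

```text
clock: 26.42
tool_pos: [0.612, 0.1294, 0.0664]
orientation: [-180.0, -0.0, 0.0]
force: [-2.9, 0.9, 5.7]
opening: 0.0134
gripper_force: 26.4
```

play_rows(
  plan=[
    [0,0,0,0,0,0],
    [0,0,0,0,0,0],
    [0,0,0,0,0,0],
    [0,0,0,0,0,0],
    [0,0,-1,0,0,0],
    [0,0,-3,0,0,0],
    [0,0,-4,0,0,0],
    [0,0,-4,0,0,0],
    [-3,-3,0,0,0,0],
    [-3,-3,0,0,0,0],
    [-3,-3,0,0,0,0],
    [-3,-3,0,0,0,0],
    [-1,-3,0,0,0,0],
    [0,-4,0,0,0,0],
    [0,-4,0,0,0,0],
    [0,-4,0,0,0,0],
    [0,0,0,0,0,0],
    [0,0,0,0,0,0],
  ],
  grip=4.5,
)

```text
clock: 27.92
tool_pos: [0.4833, 0.399, 0.1854]
orientation: [180.0, 0.0, 0.1]
force: [-0.4, -0.4, -0.9]
opening: 0.0449
gripper_force: 0.0
```

Run:
```python
from h import *
P=[(.6176,-.1042,30),(.6117,-.026,40),(.6056,.0514,50),(.5998,.1291,60)]
t=[]
for c in('scene','top'):
    s=snapshot(c)
    t.append(np.hstack([tile(s,x,y,[(.02,d/2000,(0,255,255)),(.065,d/2000,(255,255,0)),(.095,.009,(0,255,0)),(.02,.032,(0,255,0))],h=25,k=4) for x,y,d in P]))
    if c=='top': full=cv2.resize(s['frame'][100:340,:,::-1],(800,300),interpolation=cv2.INTER_AREA)
    print(c,[np.round(d['position'],4).tolist() for d in spot_point(c,'drum_30')],[np.round(d['position'],3).tolist() for d in spot_point(c,'jar')])
cv2.imwrite('pics/f.png',np.vstack([np.vstack(t)[:, :800][:300*2],])) 
a=cv2.resize(np.vstack(t),(600,300)); cv2.imwrite('pics/f.png',np.vstack([cv2.resize(np.vstack(t),(640,320)),cv2.resize(full,(640,240))]))
```

```text
scene [[0.6159, -0.1108, 0.017], [0.3269, 0.3086, -0.0024], [0.5967, 0.1307, 0.0199], [0.5404, 0.33, -0.0015], [0.6145, -0.0289, 0.0205]] [[0.439, 0.008, -0.0]]
top [[0.3258, 0.3116, -0.0027], [0.541, 0.3346, 0.0008], [0.5973, 0.1266, 0.0209], [0.6158, -0.1054, 0.0203], [0.6061, 0.0477, 0.0209], [0.6048, 0.055, 0.0177]] [[0.44, 0.007, -0.002], [0.616, -0.105, 0.02]]
```

View pics/f.png

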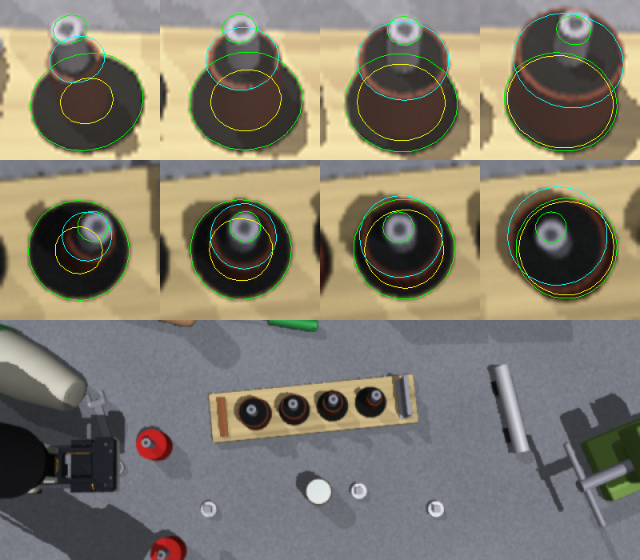

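All four are upright and in order, and the jar is untouched. Drum_60 sits ~4 mm toward −x, though (hub tile px (551,234) against the expected (551,226)), so I'll regrip it and nudge it.

play_rows(
  plan=[
    [0,4,0,0,0,0],
    [0,4,0,0,0,0],
    [0,4,0,0,0,0],
    [1,3,0,0,0,0],
    [2.9,3,0,0,0,0],
    [2.9,3,0,0,0,0],
    [2.9,3,0,0,0,0],
    [2.9,3,0,0,0,0],
    [0,0,0,0,0,0],
    [0,0,4,0,0,0],
    [0,0,4,0,0,0],
    [0,0,2.5,0,0,0],
    [0,0,1,0,0,0],
    [0,0,0.4,0,0,0],
    [0,0,0,0,0,0],
    [0,0,0,0,0,0],
  ],
)

```text
clock: 29.55
tool_pos: [0.6109, 0.1276, 0.0684]
orientation: [-180.0, -0.1, 0.0]
force: [-0.4, -0.1, 0.9]
opening: 0.0449
gripper_force: 0.0
```

play_rows(
  plan=[
    [0,0,0,0,0,0],
    [0,0,0,0,0,0],
    [0,0,0,0,0,0],
    [0,0,0,0,0,0],
    [0,0,0,0,0,0],
    [0,0,0,0,0,0],
  ],
  grip=0.8,
)

```text
clock: 30.05
tool_pos: [0.6103, 0.1277, 0.0671]
orientation: [-180.0, -0.1, 0.0]
force: [0.0, 2.1, 2.4]
opening: 0.0126
gripper_force: 25.2
```

play_rows(
  plan=[
    [0,0,-0.3,0,0,0],
    [0,0,-0.3,0,0,0],
    [0.2,-0.1,0,0,0,0],
    [0.2,-0.07,0,0,0,0],
    [0,0,0,0,0,0],
    [0,0,0.3,0,0,0],
    [0,0,0.2,0,0,0],
    [0,0,0.1,0,0,0],
    [0,0,0,0,0,0],
    [0,0,0,0,0,0],
  ],
)

```text
clock: 30.88
tool_pos: [0.6139, 0.129, 0.0668]
orientation: [-180.0, -0.0, 0.0]
force: [0.6, 0.8, 1.5]
opening: 0.0126
gripper_force: 25.5
```

play_rows(
  plan=[
    [0,0,0.05,0,0,0],
    [0,0,0,0,0,0],
    [0,0,0,0,0,0],
  ],
)

```text
clock: 31.13
tool_pos: [0.6142, 0.1292, 0.0666]
orientation: [-180.0, -0.1, 0.0]
force: [0.2, 2.1, 4.5]
opening: 0.0125
gripper_force: 25.7
```

play_rows(
  plan=[
    [0,0,0,0,0,0],
    [0,0,0,0,0,0],
    [0,0,0,0,0,0],
    [0,0,0,0,0,0],
    [0,0,-1,0,0,0],
    [0,0,-3,0,0,0],
    [0,0,-4,0,0,0],
    [0,0,-4,0,0,0],
    [-3,-3,0,0,0,0],
    [-3,-3,0,0,0,0],
    [-3,-3,0,0,0,0],
    [-3,-3,0,0,0,0],
    [-1,-3,0,0,0,0],
    [0,-4,0,0,0,0],
    [0,-4,0,0,0,0],
    [0,-4,0,0,0,0],
    [0,0,0,0,0,0],
    [0,0,0,0,0,0],
  ],
  grip=4.5,
)

```text
clock: 32.63
tool_pos: [0.4851, 0.3984, 0.1857]
orientation: [179.9, 0.0, 0.1]
force: [0.5, -0.3, -0.2]
opening: 0.0448
gripper_force: 0.0
```

Run:
```python
from h import *
P=[(.6056,.0514,50),(.5998,.1291,60)]
t=[]
for c in('scene','top'):
    s=snapshot(c)
    t.append(np.hstack([tile(s,x,y,[(.02,d/2000,(0,255,255)),(.065,d/2000,(255,255,0)),(.095,.009,(0,255,0)),(.02,.032,(0,255,0))],h=25,k=6) for x,y,d in P]))
    print(c,[np.round(d['position'],4).tolist() for d in spot_point(c,'drum_30')])
cv2.imwrite('pics/f2.png',np.vstack(t))
```

```text
scene [[0.5405, 0.3307, -0.0007], [0.6181, -0.1075, 0.0184], [0.3267, 0.3107, 0.0], [0.6166, -0.0279, 0.0213], [0.6046, 0.051, 0.0179], [0.6013, 0.1279, 0.0222]]
top [[0.5408, 0.3366, 0.004], [0.6011, 0.1299, 0.0204], [0.6085, 0.0461, 0.0208], [0.6155, -0.1053, 0.0209], [0.3254, 0.309, -0.0016], [0.6162, -0.0242, 0.0197]]
```

View pics/f2.png

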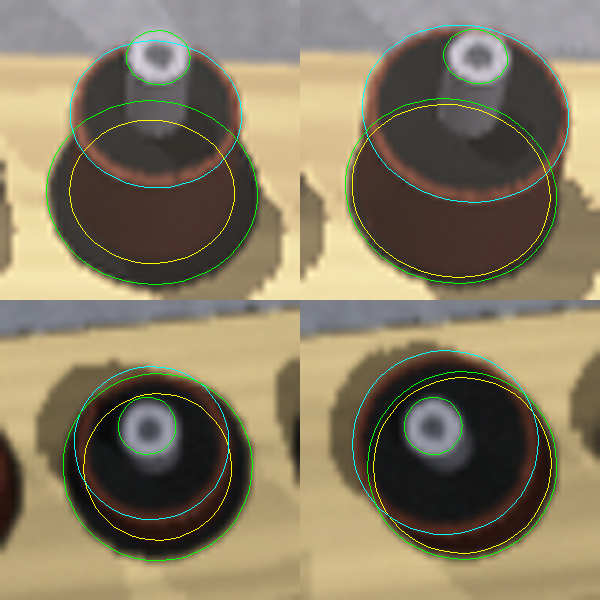

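Drum_60's hub and rims now fall on the expected outlines in both views (hub at tile px (478,55) and (433,428)). All four are centred and the arm is clear.

```bash
python3 -c "
from plant import close_job
print(close_job())"
```

```text
the job is handed in; nothing more can be done
None
```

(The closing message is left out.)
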